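Hand out the screwdriver from behind the shelf stock

ROBOT

A 6-joint arm with a two-finger parallel gripper is mounted at the origin on the work surface. World frame = base frame: x ahead of the robot, y to its left, z up, the work surface at z = 0. Lengths are in m, angles in degrees, forces in N, time in s.
With the tool pointing down it reaches from about 0.25 to 0.725 m from the base axis. Payload 9.7 kg.
Tool frame: the origin (TCP) lies at the very end of the fingers, on their centre line; the grasp point (between the pads) lies 19 mm behind it; z points along the fingers, y is the direction in which the jaws open and shut (so a half turn about z gives the same grasp; the last joint's range is limited). The gripper opens to 85 mm and grips with 20 to 120 N. Pads are 22 mm wide; open, the fingers measure 114 mm over their backs; the gripper's body (76 mm by 85 mm) begins 54 mm behind the grasp point. The pads swing forward as they close: fully open they stand 13 mm farther back than shut.
Start: joints at [-65.26, 4.979, 10.078, 95.1, 0, 90], TCP at [0.23, -0.5, 0.231] pointing down, gripper open.
Joint ranges: [-179.16, 179.16], [-48.56, 103.87], [-65.8, 70.77], [-126.05, 130.52], [-82.76, 87.17], [-180, 180]. Speed limits (degrees/s): [127.2, 127.2, 147.25, 180, 180, 180].

INTERFACE

Orientations are given as [roll, pitch, yaw] about the fixed x, y, z axes, in that order (R = Rz(yaw) Ry(pitch) Rx(roll)).
In Python, from workcell import bot gives the robot as it stands.
- The arm moves only by the shell command python3 -m pendant 'ROWS' [FORCE]. ROWS is JSON, a list that holds one entry, the list of rows, each a list of 7 numbers: the shift along the tool's x, y, z in cm, then the turn, a rotation vector about the tool's x, y, z in rad, then the opening in per cent of the stroke, from 0 (shut) to 100 (fully open). In form: [[[dx, dy, dz, ax, ay, az, gripper], ...]]. A call has 1 to 5 rows; each row shifts and turns the pose as measured when the row begins, along the tool's axes as they then stand; what a row does not reach is not made up. A row lasts 1/12 s, in which the tool goes at most 41.7 mm and 7.16 degrees, less where a joint would pass 70% of its speed; a pose out of reach is approached as far as the arm can. A call with a gripper value outside its range is refused whole. The fingers move at their own pace and stop on an object; FORCE is the grip in N (left out, the last holds). Time passes only in rows, so rows that do not move let the fingers close. It gives the time, the measured TCP pose, the force and the opening at its end, in the units of the state.
- bot.get_obs(): the state, without advancing time (a new reading comes with each control period).
- bot.camera(name): name is "side" or "top"; returns the picture (400x640x3 uint8, red, green, blue); there is no depth.
- bot.get_calibration(name): a dict with "intrinsics" (3x3 intrinsics, pixels), "D" ([k1, k2, p1, p2, k3] as OpenCV has them; the pictures are not rectified), "pose" (4x4, takes a point from camera to world coordinates). Camera axes: x right, y down, z forward; pixel columns grow to the right and rows downward; lengths in m; the calibration is good to about 2 mm. A picture is of the moment at which its call begins. get_calibration takes no time and is no camera call.
- bot.job_done(): hands the job in, once; it reports no verdict.
Trained networks look in the newest picture that a camera, given by its name, has taken for a name from the list of things; names that differ only in an ending like _2 or _b are one class to them, and where a whole thing is asked for, a point or a joint stands for the part that bears it (a point fixed in the world has none). Each returns a list of dicts, best first, with "confidence" (0 to 1); they miss things now and then, are a little off and sometimes report something else, mostly with a low value. They report only what shows in the picture. A call takes as long as a camera call.
- bot.masks_of(camera, thing): "pixels" (400x640 bool, what is visible of it) and "extent" ([left, top, right, bottom] in pixels, round what is visible of it).
- bot.mark_of(camera, thing): "uv" ([column, row] in pixels: a listed point, or the origin of a listed thing).
The state is a dict: "time": time; "q": joint angles; "qd": joint speeds; "joint_efforts": joint torques, N m; "ee_pos": TCP position; "tcp_rot": TCP orientation; "wrist_force": force on the tool from outside, world axes, zero at the start; "torque": the same for the moment, N m; "opening": finger opening in m.
Only numpy, scipy, OpenCV 4.12 (cv2) and the standard library are available. Lean on these libraries where they do the work, as an engineer would, in place of code of your own. Each camera call takes 0.05 s, during which the arm holds its last target. There are 200 camera calls.

TASK

Clear the spray can and the battery pack off the tool shelf and stand both on the cork side mat, leaving the straight cordless screwdriver behind them alone until then. Next lay that screwdriver, right way up, in the middle of the hand-out tray and along the tray's length; only when it lies there, stand the can back upright in the middle of the round rubber pad and the battery upright in the middle of the rectangular pad, square to it. Tip nothing over and leave the grinder and the tin where they are.

Things in the scene. Friction and masses are not known exactly. Their poses are not given: they have to be found in the camera images.
- bay: tool shelf: fixed perforated steel plate, 200 (x) by 270 (y), 4 thick, lying on the work surface, its top 4 above it; a lip 3 thick rises along its whole far (+x) edge to 25 above the work surface. Origin at plate centre, underside. The plate turns by up to 0.25 rad; the two pads lie on its robot-side half, the screwdriver along its far half (lengths in mm)
- spray_can: aluminium spray can with grey band and black cap, 350 g or so, standing on the round pad. Round body diameter 58 up to 104 high, shoulder, then cap of diameter 37 up to 124. Origin at centre of underside, z up (lengths in mm)
- battery: black upright block battery pack with a narrower grey contact top with two brass contacts, 450 g or so, standing on the rectangular pad. Body 56 (x) by 70 (y) by 90 high, top part 34 by 50 up to 104. Origin at centre of underside, z up (lengths in mm)
- screwdriver: straight grey cordless screwdriver with black grip, red switch on top and tapered nose, 400 g or so, lying on the steel plate behind can and battery (its side about 14 from the can), long axis x roughly along the plate's y. Total length 190 along x with the bit at +x; the body is a block 40 wide (y) and 36 high from x = -95 to +45. Origin on the underside at mid length; its centre of mass is within 20 of it. z up (lengths in mm)
- round_pad: fixed round dull-red rubber pad on the steel plate, diameter 74 (its rim shows 8 wide round the can), 3 thick, top 7 above the work surface: the can's place. Origin at centre of underside (lengths in mm)
- square_pad: fixed rectangular dull-red rubber pad on the steel plate, 74 (x) by 94 (y), 3 thick, top 7 above the work surface: the battery's place, with the battery's x along the pad's x (either way round). Origin at centre of underside. The pads' centres are about 116 apart along the plate's y; which pad is on which side varies (lengths in mm)
- side_mat: fixed cork mat on the work surface to one side, 260 (x) by 150 (y), 3 thick: the place to stand can and battery meanwhile, anywhere with their centres on it. Origin at centre of underside (lengths in mm)
- tray: fixed black open hand-out tray on the work surface, on the other side, outside 260 (x, its length) by 150 (y) by 28 high, walls and floor 5 thick. Origin at centre of underside. The screwdriver may point either way (lengths in mm)
- grinder: bystander: heavy purple and silver angle grinder with an upright black side handle, about 320 long by 66 wide, lying beyond the shelf; body 66 high, handle up to 166. Origin on its underside about 45 from mid length, x towards the gear head (lengths in mm)
- tin: bystander: round orange tin, diameter 78, 58 high, standing beyond the side area on the left (+y). Origin at centre of underside (lengths in mm)

How it is judged (in metres and radians):
On the way, in this order (a step that is already met when the one before it is completed fails the run):
1. can and battery both stand released on the side mat, the screwdriver not yet moved by more than 25 mm (x of spray_can in the frame of side_mat between -0.13 and 0.13 m and y of spray_can in the frame of side_mat between -0.075 and 0.075 m and z of each of spray_can, battery in the frame of side_mat below 0.01 m and angle between each of spray_can, battery's own z axis and vertical below 0.1 rad and x of battery in the frame of side_mat between -0.13 and 0.13 m and y of battery in the frame of side_mat between -0.075 and 0.075 m and linear speed of each of spray_can, battery below 0.02 m/s and angular speed of each of spray_can, battery below 0.2 rad/s and contact force between the fingers and spray_can below 0.3 N and contact force between the fingers and battery below 0.3 N and distance of screwdriver from where it was at the start of the episode below 0.025 m), for 0.2 s.
2. the screwdriver lies released in the middle of the tray while can and battery still stand on the side mat (horizontal distance between screwdriver and tray below 0.015 m and angle between the x axis of screwdriver and the x axis of tray, either way round below 0.2 rad and z of screwdriver in the frame of tray below 0.012 m and angle between each of screwdriver, spray_can, battery's own z axis and vertical below 0.1 rad and linear speed of screwdriver below 0.02 m/s and angular speed of screwdriver below 0.2 rad/s and contact force between the fingers and screwdriver below 0.3 N and x of spray_can in the frame of side_mat between -0.13 and 0.13 m and y of spray_can in the frame of side_mat between -0.075 and 0.075 m and z of each of spray_can, battery in the frame of side_mat below 0.01 m and x of battery in the frame of side_mat between -0.13 and 0.13 m and y of battery in the frame of side_mat between -0.075 and 0.075 m), for 0.2 s.
At the end, for the whole second after the job is handed in: screwdriver right way up on the tray floor, within 15 mm of the tray's middle and 0.2 rad of its length; can upright within 12 mm of the middle of the round pad; battery upright within 12 mm of the middle of the rectangular pad and within 0.2 rad of it; all released and at rest (horizontal distance between screwdriver and tray below 0.015 m and angle between the x axis of screwdriver and the x axis of tray, either way round below 0.2 rad and z of screwdriver in the frame of tray below 0.012 m and angle between each of screwdriver, spray_can, battery's own z axis and vertical below 0.1 rad and linear speed of each of screwdriver, spray_can, battery below 0.02 m/s and angular speed of each of screwdriver, spray_can, battery below 0.2 rad/s and contact force between the fingers and screwdriver below 0.3 N and horizontal distance between spray_can and round_pad below 0.012 m and z of spray_can in the frame of round_pad below 0.008 m and horizontal distance between battery and square_pad below 0.012 m and z of battery in the frame of square_pad below 0.008 m and angle between the x axis of battery and the x axis of square_pad, either way round below 0.2 rad and contact force between the fingers and spray_can below 0.3 N and contact force between the fingers and battery below 0.3 N); the robot touches nothing.
It fails at once if can, battery or screwdriver tipped over (angle between any of spray_can, battery, screwdriver's own z axis and vertical above 0.7 rad).
It fails at once if grinder or tin displaced by more than 20 mm (distance of any of grinder, tin from where it was at the start of the episode above 0.02 m).
It also fails if it takes over 120 s, if anything falls off the work surface, if the arm or the gripper's body presses on something with over 40 N, if the wrist force passes 120 N, or if a joint passes its speed limit or range.

## Working session

There is one attempt and no reset: what is moved stays moved. The work goes in short steps, Python scripts to look and compute and a shell command to move; the robot and the scene stay as the last step left them, time stands still between calls to the robot, and variables do not carry over. Pictures are saved under pics/ and viewed, about 12 in all and at most 16, crops included, and the job is handed in when it is done.

```bash
ls; mkdir -p pics
cat > h.py <<'E'
import numpy as np, cv2
from workcell import bot
def ray(cam,uv):
    c=bot.get_calibration(cam);K=np.array(c["intrinsics"],float);D=np.array(c["D"],float);P=np.array(c["pose"])
    n=cv2.undistortPoints(np.array(uv,float).reshape(-1,1,2),K,D).reshape(-1,2)
    return P[:3,3],np.c_[n,np.ones(len(n))]@P[:3,:3].T
def at(cam,uv,z):
    o,d=ray(cam,uv);return (o+d*((z-o[2])/d[:,2])[:,None])[:,:2]
def proj(cam,p):
    c=bot.get_calibration(cam);P=np.linalg.inv(np.array(c["pose"]))
    return cv2.projectPoints(np.array(p,float).reshape(-1,1,3),cv2.Rodrigues(P[:3,:3])[0],P[:3,3],np.array(c["intrinsics"],float),np.array(c["D"],float))[0].reshape(-1,2)
def snap(cam,name):
    im=bot.camera(cam);cv2.imwrite(f"pics/{name}.png",im[:,:,::-1]);return im
E
python3 - <<'E'
from h import *
for c in("top","side"):
    snap(c,c+"0");k=bot.get_calibration(c);print(c,np.round(k["pose"],3).tolist(),np.round(k["intrinsics"],0).tolist())
H=dict(bay=.004,spray_can=.0,battery=.0,screwdriver=.004,round_pad=.007,square_pad=.007,side_mat=.003,tray=.0,grinder=0,tin=0)
for t,z in H.items():
    for c in("top","side"):
        m=bot.mark_of(c,t); k=bot.masks_of(c,t)
        s=f"{t} {c} "
        if m: s+=f"mark {np.round(m[0]['uv'],1)} {m[0]['confidence']:.2f} xy {np.round(at(c,m[0]['uv'],z),3)} "
        if k: s+=f"ext {k[0]['extent']} {k[0]['confidence']:.2f}"; np.save(f"m_{t}_{c}.npy",k[0]["pixels"])
        print(s)
print(bot.get_obs())
E
```

```text
pics
top [[0.002, -0.982, 0.188, 0.453], [-1.0, 0.002, 0.019, -0.015], [-0.019, -0.188, -0.982, 0.847], [0.0, 0.0, 0.0, 1.0]] [[388.0, 0.0, 326.0], [0.0, 388.0, 195.0], [0.0, 0.0, 1.0]]
side [[-0.993, -0.046, 0.113, 0.507], [-0.12, 0.515, -0.849, 0.895], [-0.019, -0.856, -0.516, 0.557], [0.0, 0.0, 0.0, 1.0]] [[388.0, 0.0, 311.0], [0.0, 388.0, 203.0], [0.0, 0.0, 1.0]]
bay top mark [309.  244.1] 0.80 xy [[0.505 0.036]] ext [249.0, 193.6, 373.8, 292.8] 0.93
bay side mark [351.7 217.3] 0.94 xy [[0.515 0.051]] ext [310.9, 184.1, 400.7, 249.0] 0.72
spray_can top mark [284.9 256.3] 0.78 xy [[0.479 0.089]] ext [260.2, 235.3, 297.1, 269.0] 0.79
spray_can side mark [362.2 223. ] 0.70 xy [[0.488 0.068]] ext [352.7, 179.2, 381.8, 234.2] 0.97
battery top mark [335.6 251.7] 0.92 xy [[ 0.489 -0.021]] ext [317.0, 235.3, 351.1, 263.6] 0.65
battery side mark [362.4 205.3] 0.62 xy [[ 0.488 -0.018]] ext [356.0, 166.0, 376.3, 187.1] 0.80
screwdriver top mark [299.6 225. ] 0.72 xy [[0.547 0.057]] ext [252.9, 211.0, 346.2, 232.3] 0.69
screwdriver side mark [338.8 218. ] 0.77 xy [[0.548 0.057]] ext [329.0, 
[... 1108 characters left out ...]
 0.289]] ext [237.4, 244.4, 273.7, 286.0] 0.76
{'time': 2.1, 'q': array([-6.52619494e+01,  4.97948263e+00,  1.00786346e+01,  9.50995374e+01,
        2.79611985e-04,  8.99999910e+01]), 'qd': array([ 0.03152808, -0.04298873, -0.0773827 , -0.08400744, -0.01558246,
        0.02683669]), 'joint_efforts': array([-3.34297059e-03, -5.20104897e+01,  4.64844382e+01,  2.07537974e-03,
       -2.57118938e-05, -3.71623116e-05]), 'ee_pos': array([ 0.23015978, -0.49952582,  0.23128232]), 'tcp_rot': array([-1.79999615e+02, -2.79612045e-04,  2.47380596e+01]), 'wrist_force': array([-0.35093385,  0.24611976, -0.26368521]), 'torque': array([-0.02452138, -0.0042111 , -0.07825128]), 'opening': 0.08522943985000103}
```

```bash
python3 -c "
import cv2
a=cv2.imread('pics/top0.png');c=a[80:330,120:520];cv2.imwrite('pics/top0c.png',cv2.resize(c,(800,500),interpolation=cv2.INTER_CUBIC))
a=cv2.imread('pics/side0.png');c=a[140:340,220:460];cv2.imwrite('pics/side0c.png',cv2.resize(c,(720,600),interpolation=cv2.INTER_CUBIC))"
```

```text
(no output)
```

View pics/top0c.png

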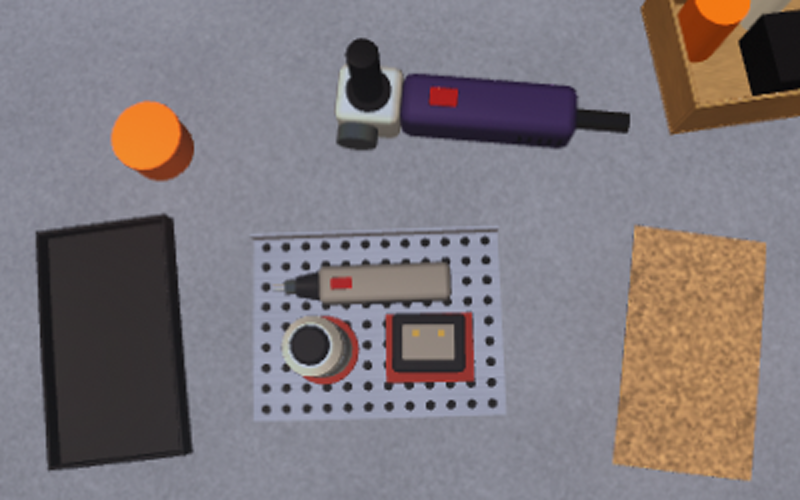

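View pics/side0c.png

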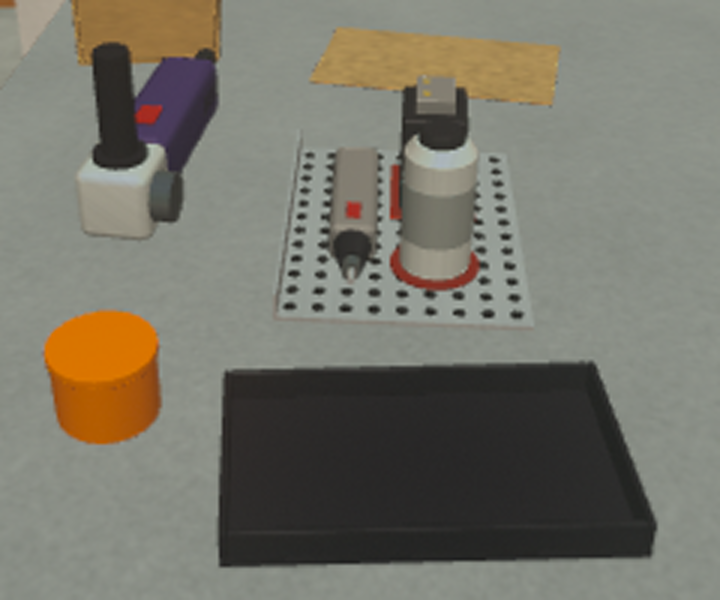

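Top view crop (scale 2, offset 120,80): the mat is on the right (corners 635,226 to 750,480) and the tray on the left. The can is at about (310,345), the battery at about (428,345), and the screwdriver at about 320–450 by 263–303. The networks agree, except for the mask of `side_mat` in the top view, which falls on the plate, so I'll ignore it. Next I fit poses from the corners.

```bash
python3 - <<'E'
from h import *
def A(pts,z): return at("top",np.array(pts,float)/2+[120,80],z)
def rect(n,pts,z):
    p=A(pts,z); e=p[1:]-p[:-1]; a=np.degrees(np.arctan2(*( (p[0]-p[3])+(p[1]-p[2]))[::-1]))
    print(n,"ctr",np.round(p.mean(0),3),"x-edge",np.round([np.linalg.norm(p[0]-p[3]),np.linalg.norm(p[1]-p[2])],3),"y-edge",np.round([np.linalg.norm(p[0]-p[1]),np.linalg.norm(p[2]-p[3])],3),"ang",round(a,1))
rect("mat",[(635,226),(767,241),(750,480),(613,465)],.003)
rect("tray",[(37,231),(170,215),(191,453),(49,469)],.028)
rect("sqpad",[(387,315),(473,312),(473,381),(388,382)],.007)
rect("batbody",[(392,318),(465,314),(467,371),(392,374)],.097)
rect("battop",[(402,323),(454,323),(455,360),(401,361)],.111)
rect("screw",[(320,265),(450,262),(450,301),(318,304)],.04)
print("can cap",A([(310,345)],.131),"bit",A([(263,287)],.022))
p=A([(254,420),(506,414)],.004);print("plate near",p,np.degrees(np.arctan2(p[0,0]-p[1,0],p[0,1]-p[1,1])))
print("lip",A([(252,236),(498,229)],.025))
E
python3 -m pendant '[[[0,0,0,0,0,0.12,100],[0,0,0,0,0,0.12,100],[0,0,0,0,0,0.12,100],[0,0,0,0,0,0.07,100]]]' 40
```

```text
mat ctr [ 0.48  -0.305] x-edge [0.26  0.261] y-edge [0.15  0.149] ang -7.8
tray ctr [0.49  0.323] x-edge [0.258 0.255] y-edge [0.152 0.155] ang 7.8
sqpad ctr [ 0.485 -0.02 ] x-edge [0.072 0.074] y-edge [0.093 0.091] ang 0.3
batbody ctr [ 0.484 -0.018] x-edge [0.053 0.054] y-edge [0.07  0.072] ang 0.9
battop ctr [ 0.486 -0.017] x-edge [0.036 0.035] y-edge [0.049 0.051] ang -0.1
screw ctr [0.55  0.028] x-edge [0.041 0.041] y-edge [0.137 0.138] ang -1.0
can cap [[0.48167994 0.0911161 ]] bit [[0.54772689 0.15967801]]
plate near [[ 0.40649355  0.16866012]
 [ 0.41412266 -0.10040076]] -1.6241627567318853
lip [[ 0.60294378  0.17314797]
 [ 0.61026333 -0.09317411]]
time: 2.43
ee_pos: [0.2302, -0.4995, 0.2313]
tcp_rot: [-180.0, 0.0, -0.8]
wrist_force: [-0.7, -0.5, 0.1]
opening: 0.0853
```

```bash
python3 -m pendant '[[[1.9,-3.6,0,0,0,-0.04,100],[1.9,-3.6,0,0,0,0,100],[1.9,-3.6,0,0,0,0,100],[1.9,-3.6,0,0,0,0,100],[1.9,-3.6,0,0,0,0,100]]]'; python3 -m pendant '[[[1.9,-3.6,0,0,0,0,100],[1.9,-3.6,0,0,0,0,100],[1.9,-3.6,0,0,0,0,100],[1.9,-3.6,0,0,0,0,100],[1.9,-3.6,0,0,0,0,100]]]'
```

```text
time: 2.85
ee_pos: [0.3221, -0.3181, 0.2283]
tcp_rot: [-179.9, 0.1, 0.6]
wrist_force: [1.6, 0.1, -0.3]
opening: 0.0856
time: 3.27
ee_pos: [0.4153, -0.1314, 0.2294]
tcp_rot: [180.0, -0.1, 0.5]
wrist_force: [0.3, -0.8, 0.4]
opening: 0.0854
```

```bash
python3 -m pendant '[[[1.8,-2.8,0,0,0,-0.02,100],[1.8,-2.8,0,0,0,0,100],[1.8,-2.8,0,0,0,0,100],[1.8,-2.8,0,0,0,0,100],[0,0,0,0,0,0,100]]]'
python3 - <<'E'
from h import *
im=snap("side","s1");t=snap("top","t1")
cv2.imwrite("pics/s1c.png",cv2.resize(im[100:300,260:460,::-1],(600,600),interpolation=cv2.INTER_CUBIC))
o=bot.get_obs();print(o["ee_pos"],o["tcp_rot"])
E
```

```text
time: 3.68
ee_pos: [0.4885, -0.005, 0.2301]
tcp_rot: [-180.0, -0.3, 2.1]
wrist_force: [0.1, 0.3, 0.2]
opening: 0.085
[ 0.48683251 -0.00788669  0.23045036] [179.94534566  -0.23293127   1.9920012 ]
```

View pics/s1c.png

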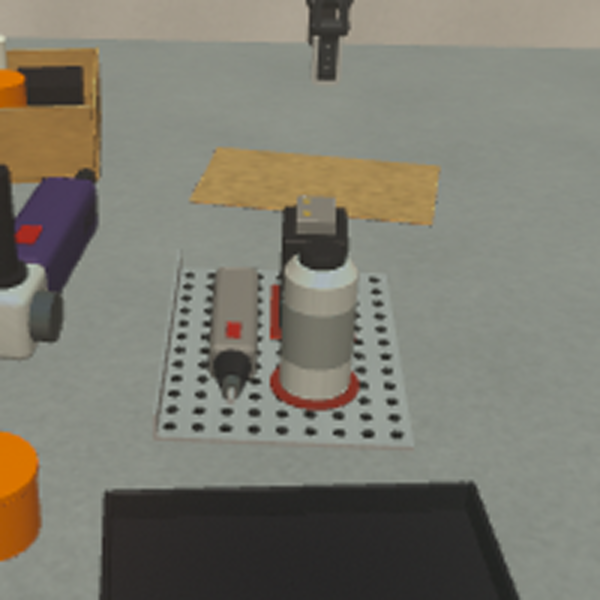

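The side view shows the gripper above the battery (crop 326,40), 10 mm too far along +y; everything else is untouched. I'll correct that and come partway down.

```bash
python3 -m pendant '[[[-0.1,1.0,2,0,0,0,100],[0,0,3,0,0,0,100],[0,0,3,0,0,0,100],[0,0,1,0,0,0,100],[0,0,0,0,0,0,100]]]'
python3 - <<'E'
from h import *
bot.camera("side");print(bot.get_obs()["ee_pos"],bot.get_obs()["tcp_rot"])
E
```

```text
time: 4.2
ee_pos: [0.4857, -0.0223, 0.1399]
tcp_rot: [179.9, -0.5, 1.8]
wrist_force: [-0.9, -0.1, 0.1]
opening: 0.0856
[ 0.48592125 -0.02231533  0.14080477] [179.85368106  -0.50128624   1.80693567]
```

```bash
python3 -m pendant '[[[0,-0.2,2,0,-0.009,0,100],[0,0,2.5,0,0,0,100],[0,0,2.5,0,0,0,100],[0,0,1.2,0,0,0,100],[0,0,0,0,0,0,100]]]';python3 -m pendant '[[[0,0,0,0,0,0,40],[0,0,0,0,0,0,40],[0,0,0,0,0,0,40],[0,0,0,0,0,0,40],[0,0,0,0,0,0,40]]]' 60
```

```text
time: 4.67
ee_pos: [0.4903, -0.0229, 0.0665]
tcp_rot: [179.8, -0.7, 1.6]
wrist_force: [-1.3, -0.5, 0.2]
opening: 0.0852
time: 5.08
ee_pos: [0.4929, -0.0231, 0.0733]
tcp_rot: [179.8, -1.1, 1.6]
wrist_force: [-0.1, -0.0, -3.7]
opening: 0.0693
```

```bash
python3 -m pendant '[[[0,0,0,0,0,0,100],[0,0,0,0,0,0,100],[0,0,0,0,0,0,100],[-0.5,0.1,1.3,0,-0.02,0,100],[0,0,0,0,0,0,100]]]'
```

```text
time: 5.5
ee_pos: [0.489, -0.0246, 0.0612]
tcp_rot: [179.8, -0.0, 1.6]
wrist_force: [-1.8, 0.1, -0.3]
opening: 0.0856
```

```bash
python3 -m pendant '[[[-0.4,-0.2,0.5,0,0,0,100],[0,0,0.2,0,0,0,40],[0,0,0.1,0,0,0,40],[0,0,0,0,0,0,40],[0,0,0,0,0,0,40]]]' 60; python3 -m pendant '[[[0,0,0,0,0,0,40],[0,0,-1,0,0,0,40],[0,0,-2,0,0,0,40],[0,0,-3,0,0,0,40],[0,0,-3,0,0,0,40]]]' 60
```

```text
time: 5.92
ee_pos: [0.4845, -0.0222, 0.0528]
tcp_rot: [179.8, -0.0, 1.6]
wrist_force: [0.3, -0.1, -0.1]
opening: 0.0694
time: 6.33
ee_pos: [0.4795, -0.0219, 0.1386]
tcp_rot: [179.8, 0.8, 1.6]
wrist_force: [0.7, 0.4, -3.4]
opening: 0.0693
```

```bash
python3 -m pendant '[[[-0.5,3,-1.5,0,0.014,0,40],[-0.8,3.9,-1,0,0,0,40],[-0.9,4,0,0,0,0,40],[-0.9,4,0,0,0,0,40],[-0.9,4,0,0,0,0,40]]]'; python3 -m pendant '[[[-0.9,4,0,0,0,0,40],[-0.5,3,0,0,0,0,40],[0,1,0,0,0,0,40],[0,0,0,0,0,0,40]]]'
```

```text
time: 6.75
ee_pos: [0.4474, -0.2119, 0.1747]
tcp_rot: [179.7, -0.5, 2.3]
wrist_force: [2.1, -0.4, -2.9]
opening: 0.0696
time: 7.08
ee_pos: [0.4324, -0.3017, 0.1759]
tcp_rot: [179.7, -0.4, 1.9]
wrist_force: [0.1, -0.3, -2.8]
opening: 0.0692
```

```bash
python3 -m pendant '[[[-1.0,0,3,0,-0.006,0,40],[0,0,3,0,0,0,40],[0,0,3,0,0,0,40],[0,0,2,0,0,0,40],[0,0,0,0,0,0,40]]]'
```

```text
time: 7.5
ee_pos: [0.4229, -0.3008, 0.064]
tcp_rot: [179.7, -0.1, 1.9]
wrist_force: [-1.1, 0.4, -3.2]
opening: 0.0695
```

```bash
python3 -m pendant '[[[0,0,0.7,0,0,0,40],[0,0,0.3,0,0,0,40],[0,0,0.3,0,0,0,40],[0,0,0.2,0,0,0,40]]]'
```

```text
time: 7.83
ee_pos: [0.4245, -0.2991, 0.0512]
tcp_rot: [179.6, -0.2, 2.0]
wrist_force: [-0.5, 0.2, -3.9]
opening: 0.0694
```

```bash
python3 -m pendant '[[[0,0,0.2,0,0,0,40],[0,0,0.2,0,0,0,40]]]'
```

```text
time: 8.0
ee_pos: [0.4256, -0.2995, 0.0489]
tcp_rot: [179.5, -0.3, 2.0]
wrist_force: [0.0, 3.2, 14.1]
opening: 0.0695
```

Contact is made (+14 N upward). I'll open and retreat.

```bash
python3 -m pendant '[[[0,0,0,0,0,0,100],[0,0,0,0,0,0,100],[0,0,0,0,0,0,100],[0,0,-2,0,0,0,100],[0,0,-4,0,0,0,100]]]';  python3 -m pendant '[[[0,0,-4,0,0,0,100],[0,0,-4,0,0,0,100],[0,0,-3,0,0,0,100],[0.7,-4,0,0,0,0,100],[0.7,-4,0,0,0,0,100]]]'; python3 -m pendant '[[[0.7,-4,0,0,0,0,100],[0.7,-4,0,0,0,0,100],[0.7,-4,0,0,0,0,100],[0.7,-4,0,0,0,0,100],[0.5,-4,0,0,0,0,100]]]'
```

```text
time: 8.42
ee_pos: [0.4234, -0.298, 0.1055]
tcp_rot: [179.8, -0.0, 2.0]
wrist_force: [1.4, -0.4, 0.4]
opening: 0.0853
time: 8.83
ee_pos: [0.4351, -0.2215, 0.2288]
tcp_rot: [179.3, -0.6, 1.5]
wrist_force: [1.1, 0.4, -0.8]
opening: 0.0853
time: 9.25
ee_pos: [0.4641, -0.0151, 0.2317]
tcp_rot: [179.2, -1.2, 1.1]
wrist_force: [-0.2, -0.7, 0.3]
opening: 0.0856
```

```bash
python3 -m pendant '[[[0.7,-4,0,0.014,-0.021,0,100],[0.6,-3.5,0,0,0,0,100],[0.5,-2.5,0,0,0,0,100],[0.2,-0.8,1,0,0,0,100],[0,0,0,0,0,0,100]]]'
python3 - <<'E'
from h import *
im=snap("side","s2")
cv2.imwrite("pics/s2c.png",cv2.resize(im[80:280,260:460,::-1],(600,600),interpolation=cv2.INTER_CUBIC))
o=bot.get_obs();print(o["ee_pos"],o["tcp_rot"])
m=bot.masks_of("side","spray_can")[0];v,u=np.nonzero(m["pixels"]);print(m["confidence"],m["extent"])
# vertical axis line of can: project candidates
for y in(.089,.093,.097): print(y,proj("side",[[.482,y,.007],[.482,y,.131]]).round(1).tolist())
for lo,hi in((205,230),(180,188)):
    s=(v>=lo)&(v<hi);print(lo,hi,u[s].mean())
E
```

```text
time: 9.67
ee_pos: [0.483, 0.0591, 0.224]
tcp_rot: [-177.9, -0.2, 5.8]
wrist_force: [-0.3, -1.0, 0.0]
opening: 0.0849
[0.48296468 0.05859255 0.22494191] [-177.93903422   -0.23926776    5.76546236]
0.75 [353.2, 178.2, 381.3, 233.5]
0.089 [[364.5, 225.4], [367.2, 181.3]]
0.093 [[364.5, 226.3], [367.2, 182.1]]
0.097 [[364.5, 227.2], [367.3, 183.0]]
205 230 364.92045454545456
180 188 366.2700729927007
```

View pics/s2c.png

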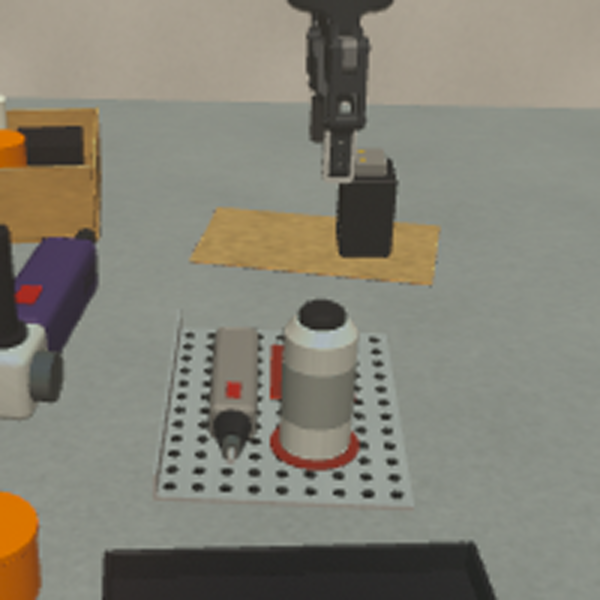

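The battery stands upright on the mat (crop 365,215) and the can is still in place. I'll correct the tool's tilt and yaw, then move over the can.

```bash
python3 -m pendant '[[[0,0,0,-0.037,0.004,0.07,100],[0,-1.7,0,0,0,0,100],[0,-1.5,0,0,0,0,100],[0,0,0,0,0,0,100]]]'; python3 -c "
from h import *
o=bot.get_obs();print(o['q'])"
```

```text
time: 10.1
ee_pos: [0.4828, 0.0454, 0.2267]
tcp_rot: [-178.4, -0.5, 4.5]
wrist_force: [-0.5, -0.4, -0.2]
opening: 0.0857
[ 4.43436423e+00 -4.48199017e+00  6.04195634e-02  9.40899293e+01
  1.60167952e+00  1.79945506e+02]
```

Joint 6 is at its 180° limit: yaw = j1 + 180 − j6, so yaw cannot go below j1 here. The can is round, so I'll take it with yaw of about 15°.

```bash
python3 -m pendant '[[[0,0,0,0,0,-0.09,100],[0,0,0,0,0,-0.09,100],[0.6,-2.3,0,-0.028,-0.01,0,100],[0.6,-2.3,0,0,0,0,100],[0,0,0,0,0,0,100]]]'
```

```text
time: 10.52
ee_pos: [0.4822, 0.0918, 0.2284]
tcp_rot: [179.8, -0.2, 15.1]
wrist_force: [0.5, 0.6, -0.6]
opening: 0.0853
```

```bash
python3 -m pendant '[[[0,0,3,0,0,0,100],[0,0,3,0,0,0,100],[0,0,3,0,0,0,100],[0,0,3,0,0,0,100],[0,0,1,0,0,0,100]]]'
```

```text
time: 10.93
ee_pos: [0.485, 0.0919, 0.0983]
tcp_rot: [179.7, -0.8, 15.2]
wrist_force: [-0.3, 0.6, -0.2]
opening: 0.086
```

```bash
python3 -m pendant '[[[-0.3,-0.1,1.5,0,-0.014,0,100],[0,0,1.3,0,0,0,100],[0,0,0.2,0,0,0,100],[0,0,0,0,0,0,30],[0,0,0,0,0,0,30]]]' 50;python3 -m pendant '[[[0,0,0,0,0,0,30],[0,0,0,0,0,0,30],[0,0,0,0,0,0,30],[0,0,0,0,0,0,30]]]' 50
```

```text
time: 11.35
ee_pos: [0.4812, 0.0909, 0.0672]
tcp_rot: [179.7, 0.2, 15.1]
wrist_force: [-0.1, 1.2, 1.3]
opening: 0.0639
time: 11.68
ee_pos: [0.4826, 0.0911, 0.0702]
tcp_rot: [179.7, 0.1, 15.1]
wrist_force: [-0.9, -0.2, -2.6]
opening: 0.0568
```

```bash
python3 -m pendant '[[[0,0,-1,0,0,0,30],[0,0,-2.5,0,0,0,30],[0,0,-3.5,0,0,0,30],[0,0,-3.5,0,0,0,30],[-0.3,2.5,-1,0,0,0,30]]]' ;python3 -m pendant '[[[-0.4,3.5,0,0,0,0,30],[-0.4,3.5,0,0,0,0,30],[-0.4,3.5,0,0,0,0,30],[-0.4,3.5,0,0,0,0,30],[-0.4,3.5,0,0,0,0,30]]]';python3 -m pendant '[[[-0.4,3.5,0,0,0,0,30],[-0.4,3.5,0,0,0,0,30],[-0.4,3.5,0,0,0,0,30],[-0.4,3,0,0,0,0,30],[-0.4,2,0,0,0,0,30]]]'
```

```text
time: 12.1
ee_pos: [0.4831, 0.0682, 0.1886]
tcp_rot: [179.7, 0.5, 15.3]
wrist_force: [1.5, -0.5, -2.7]
opening: 0.0575
time: 12.52
ee_pos: [0.5125, -0.1096, 0.2005]
tcp_rot: [179.6, -0.2, 15.7]
wrist_force: [0.7, 0.2, -2.1]
opening: 0.0571
time: 12.93
ee_pos: [0.5349, -0.2751, 0.2062]
tcp_rot: [179.4, -0.4, 15.6]
wrist_force: [1.1, -0.2, -2.1]
opening: 0.0573
```

```bash
python3 -m pendant '[[[0,1.5,1,0.01,-0.007,0,30],[0,1.5,2,0,0,0,30],[0,0,3.5,0,0,0,30],[0,0,3,0,0,0,30],[0,0,1.5,0,0,0,30]]]'
```

```text
time: 13.35
ee_pos: [0.5449, -0.3143, 0.1005]
tcp_rot: [179.5, -0.3, 15.2]
wrist_force: [-0.9, -0.0, -3.0]
opening: 0.0574
```

```bash
python3 -m pendant '[[[0,0,1,0,0,0,30],[0,0,0.4,0,0,0,30],[0,0,0.1,0,0,0,30]]]'
```

```text
time: 13.6
ee_pos: [0.5434, -0.314, 0.0821]
tcp_rot: [179.7, -0.1, 15.2]
wrist_force: [0.1, 0.1, -2.9]
opening: 0.0574
```

```bash
python3 -m pendant '[[[0,0,0.8,0,0,0,30],[0,0,0.3,0,0,0,30],[0,0,0.2,0,0,0,30]]]'
```

```text
time: 13.85
ee_pos: [0.545, -0.3145, 0.0718]
tcp_rot: [179.5, -0.3, 15.2]
wrist_force: [-0.0, 0.4, -2.6]
opening: 0.057
```

```bash
python3 -m pendant '[[[0,0,0.3,0,0,0,30],[0,0,0.2,0,0,0,30]]]';python3 -m pendant '[[[0,0,0.2,0,0,0,30]]]'
```

```text
time: 14.02
ee_pos: [0.5458, -0.3147, 0.0678]
tcp_rot: [179.4, -0.4, 15.2]
wrist_force: [-0.2, -0.5, -3.2]
opening: 0.0574
time: 14.1
ee_pos: [0.546, -0.3148, 0.0662]
tcp_rot: [179.4, -0.4, 15.2]
wrist_force: [0.7, -0.3, -3.3]
opening: 0.0568
```

```bash
python3 -m pendant '[[[0,0,0.15,0,0,0,30],[0,0,0.1,0,0,0,30]]]'
```

```text
time: 14.27
ee_pos: [0.5463, -0.3148, 0.0639]
tcp_rot: [179.4, -0.4, 15.2]
wrist_force: [-0.6, 3.1, 5.9]
opening: 0.057
```

```bash
python3 -m pendant '[[[0,0,0,0,0,0,100],[0,0,0,0,0,0,100],[0,0,0,0,0,0,100],[0,0,-2,0,0,0,100],[0,0,-4,0,0,0,100]]]';python3 -m pendant '[[[0,0,-4,0,0,0,100],[0,0,-4,0,0,0,100],[0,0,-3,0,0,-0.12,100],[0,0,0,0,0,-0.12,100],[0,0,0,0,0,-0.12,100]]]';python3 -m pendant '[[[0,0,0,0,0,-0.12,100],[0,0,0,0,0,-0.12,100],[0,0,0,0,0,-0.12,100],[0,0,0,0,0,-0.12,100],[0,0,0,0,0,-0.12,100]]]'
python3 - <<'E'
from h import *
t=snap("top","t3");snap("side","s3")
cv2.imwrite("pics/t3c.png",cv2.resize(t[180:330,220:540,::-1],(800,375),interpolation=cv2.INTER_CUBIC))
h=cv2.cvtColor(t,cv2.COLOR_RGB2HSV)
m=(((h[...,0]<8)|(h[...,0]>172))&(h[...,1]>110)&(h[...,2]>60)).astype(np.uint8)
n,l,s,c=cv2.connectedComponentsWithStats(m)
for i in range(1,n):
    if s[i,4]>150:
        ct=max(cv2.findContours((l==i).astype(np.uint8),0,1)[0],key=len).reshape(-1,2)
        w=at("top",ct,.007);r=cv2.minAreaRect((w*1000).astype(np.float32));print(s[i],"centroid",at("top",[c[i]],.007).round(4),"rect",r)
E
```

```text
time: 14.68
ee_pos: [0.5432, -0.3129, 0.1182]
tcp_rot: [179.8, -0.0, 15.2]
wrist_force: [0.9, -0.5, -1.1]
opening: 0.0854
time: 15.1
ee_pos: [0.5434, -0.3129, 0.2429]
tcp_rot: [179.2, -0.2, 36.3]
wrist_force: [0.6, 0.4, -0.0]
opening: 0.0855
time: 15.52
ee_pos: [0.5445, -0.3137, 0.2479]
tcp_rot: [178.8, 0.4, 72.1]
wrist_force: [-0.5, -0.3, 0.3]
opening: 0.0852
[ 313  236   44   36 1488] centroid [[ 0.4848 -0.0183]] rect ((484.93951416015625, -18.46429443359375), (73.04108428955078, 93.10741424560547), 1.4387304782867432)
[265 238  34  34 887] centroid [[0.4822 0.0944]] rect ((482.06585693359375, 94.56639099121094), (70.41478729248047, 71.07368469238281), 26.840946197509766)
```

View pics/t3c.png

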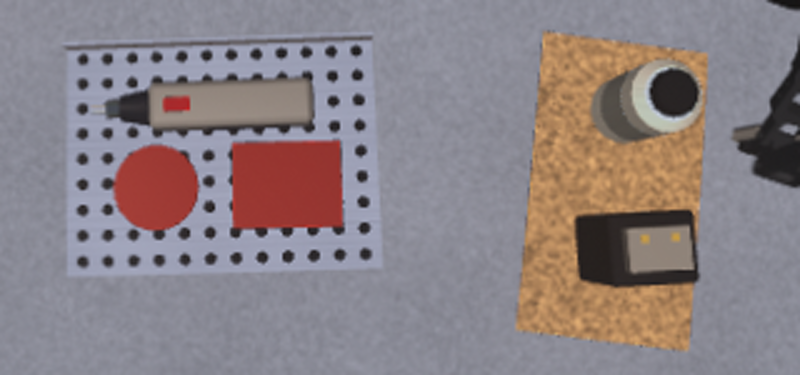

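Everything stands well: can and battery are on the mat (crop 675,92 and 655,250), the pads are clear, and the screwdriver is unmoved. The pads measure 73×93 mm and about 71 mm, which fits. Square pad is at (0.485, -0.0185), turned 1.4°; round pad is at (0.482, 0.0945). Next, the screwdriver.

```bash
python3 -m pendant '[[[0,0,0,0.02,-0.007,-0.113,70],[0,0,0,0,0,-0.113,70],[0,0,0,0,0,-0.113,70],[3.9,0.15,0,0,0,0,70],[3.9,0.15,0,0,0,0,70]]]' 70;python3 -m pendant '[[[3.9,0.15,0,0,0,0,70],[3.9,0.15,0,0,0,0,70],[3.9,0.15,0,0,0,0,70],[3.9,0.15,0,0,0,0,70],[3.9,0.15,0,0,0,0,70]]]';python3 -m pendant '[[[3.9,0.15,0,0,0,0,70],[2.5,0.1,1,0,0,0,70],[1,0,1,0,0,0,70],[0,0,1,0,0,0,70]]]'
```

```text
time: 16.03
ee_pos: [0.5457, -0.2399, 0.2456]
tcp_rot: [-179.7, 1.0, 90.6]
wrist_force: [-0.1, 0.1, -0.2]
opening: 0.0598
time: 16.45
ee_pos: [0.5522, -0.0384, 0.2423]
tcp_rot: [-179.9, 1.0, 88.7]
wrist_force: [0.7, -0.7, 0.5]
opening: 0.0595
time: 16.78
ee_pos: [0.5567, 0.0459, 0.2132]
tcp_rot: [179.8, 0.9, 87.9]
wrist_force: [0.4, -0.5, -0.8]
opening: 0.0596
```

```bash
python3 -m pendant '[[[0.6,-0.6,2,0,0.016,-0.063,70],[0,0,3.5,0,0,0,70],[0,0,3.5,0,0,0,70],[0,0,3.5,0,0,0,70],[0,0,1,0,0,0,70]]]'
```

```text
time: 17.2
ee_pos: [0.5523, 0.0504, 0.0742]
tcp_rot: [179.5, -0.0, 90.7]
wrist_force: [-0.8, 0.5, -0.7]
opening: 0.06
```

Run:
```python
from h import *
im=snap("side","s4")
cv2.imwrite("pics/s4c.png",cv2.resize(im[120:270,260:460,::-1],(800,600),interpolation=cv2.INTER_CUBIC))
o=bot.get_obs();print(o["ee_pos"],o["tcp_rot"])
```

```text
[0.55221058 0.05026766 0.0744889 ] [ 1.79495196e+02 -2.79166269e-02  9.07111394e+01]
```

View pics/s4c.png

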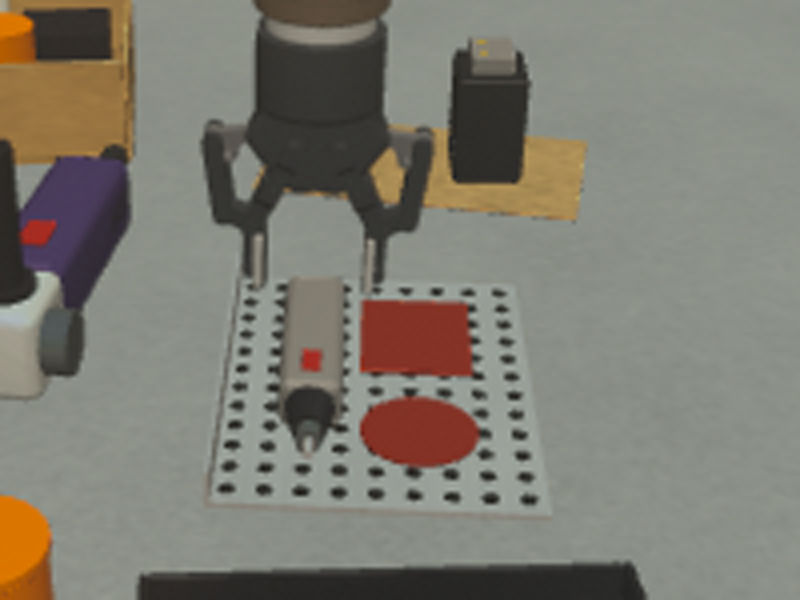

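The fingers straddle the screwdriver (fingertips at crop 258,285 and 372,285, body 290–345). Descending.

```bash
python3 -m pendant '[[[0,-0.15,2.5,0.008,0,-0.014,70],[0,0,2,0,0,0,70],[0,0,1,0,0,0,70],[0,0,0,0,0,0,70]]]'
```

```text
time: 17.58
ee_pos: [0.5537, 0.0479, 0.0235]
tcp_rot: [179.6, -0.0, 91.0]
wrist_force: [-0.5, 0.3, -1.5]
opening: 0.0597
```

```bash
python3 -m pendant '[[[0.3,-0.3,0.8,0.008,0,-0.01,70],[0,0,0.3,0,0,0,70],[0,0,0.1,0,0,0,35],[0,0,0.05,0,0,0,35],[0,0,0,0,0,0,35]]]' 70;python3 -m pendant '[[[0,0,0,0,0,0,35],[0,0,0,0,0,0,35]]]'
```

```text
time: 18.0
ee_pos: [0.5535, 0.0507, 0.0165]
tcp_rot: [179.8, -0.0, 91.5]
wrist_force: [0.3, 0.1, -5.1]
opening: 0.0388
time: 18.17
ee_pos: [0.5533, 0.0508, 0.0165]
tcp_rot: [179.8, -0.0, 91.5]
wrist_force: [-0.6, 0.5, -4.9]
opening: 0.0386
```

```bash
python3 -m pendant '[[[0,0,-1.5,0,0,0,35],[0,0,-3,0,0,0,35],[0,0,-4,0,0,0,35],[0,0,-4,0,0,0,35],[0,0,-4,0,0,0,35]]]' ;python3 -m pendant '[[[0,0,-2,0,0,-0.12,35],[0,0,0,0,0,-0.12,35],[0,0,0,0,0,-0.12,35],[0,0,0,0,0,-0.12,35],[0,0,0,0,0,-0.12,35]]]';python3 -m pendant '[[[0,0,0,0,0,-0.12,35],[0,0,0,0,0,-0.12,35],[0,0,0,0,0,-0.12,35],[0,0,0,0,0,-0.12,35],[0,0,0,0,0,-0.12,35]]]';python3 -m pendant '[[[0,0,0,0,0,-0.12,35],[0,0,0,0,0,-0.12,35],[0,0,0,0,0,-0.12,35],[0,0,0,0,0,-0.12,35]]]'
```

```text
time: 18.58
ee_pos: [0.5465, 0.0503, 0.1744]
tcp_rot: [-178.9, 0.0, 91.5]
wrist_force: [1.5, -0.2, -4.9]
opening: 0.0386
time: 19.0
ee_pos: [0.5497, 0.0506, 0.2069]
tcp_rot: [-179.8, -0.2, 126.9]
wrist_force: [0.4, 0.3, -4.9]
opening: 0.0385
time: 19.42
ee_pos: [0.5491, 0.0507, 0.2057]
tcp_rot: [-179.9, -0.4, 162.7]
wrist_force: [0.2, 0.0, -4.2]
opening: 0.0384
time: 19.75
ee_pos: [0.5484, 0.0507, 0.2042]
tcp_rot: [179.9, -0.6, -168.6]
wrist_force: [0.1, 0.5, -5.2]
opening: 0.0385
```

```bash
python3 -m pendant '[[[0.2,3,0,0,-0.01,0.063,35],[0.2,3.5,0,0,0,0,35],[0.3,3.9,0,0,0,0,35],[0.3,3.9,0,0,0,0,35],[0.3,3.9,0,0,0,0,35]]]' ;python3 -m pendant '[[[0.3,3.9,0,0,0,0,35],[0.2,3.0,0,0,0,0,35],[0.1,1.5,0,0,0,0,35],[0,0,0,0,0,0,35]]]'
python3 - <<'E'
from h import *
im=snap("side","s5");t=snap("top","t5")
cv2.imwrite("pics/s5c.png",cv2.resize(im[120:345,230:470,::-1],(640,600),interpolation=cv2.INTER_CUBIC))
o=bot.get_obs();print(o["ee_pos"],o["tcp_rot"])
E
```

```text
time: 20.17
ee_pos: [0.5063, 0.2271, 0.202]
tcp_rot: [-179.9, -0.2, -171.8]
wrist_force: [1.5, -0.3, -4.9]
opening: 0.0385
time: 20.5
ee_pos: [0.4836, 0.3197, 0.1999]
tcp_rot: [-180.0, -0.3, -171.4]
wrist_force: [0.2, -0.5, -5.3]
opening: 0.0388
[0.48431665 0.31720308 0.20001812] [-179.90007123   -0.32884053 -171.51323   ]
```

View pics/s5c.png

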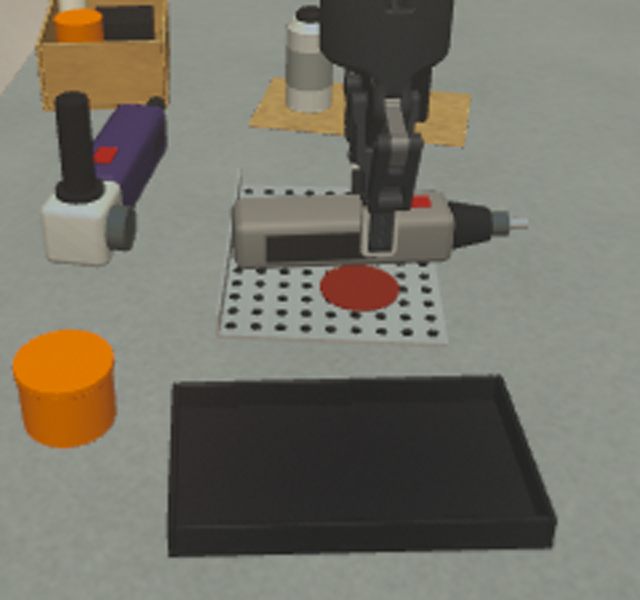

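The screwdriver is held level and right way up, with the fingers at mid length (crop 381). I'll shift slightly and lower it.

```bash
python3 -m pendant '[[[-0.7,0.7,2,0,-0.006,0.01,35],[0,0,3.5,0,0,0,35],[0,0,3.5,0,0,0,35],[0,0,3.5,0,0,0,35],[0,0,1.5,0,0,0,35]]]'
```

```text
time: 21.02
ee_pos: [0.4953, 0.3209, 0.0609]
tcp_rot: [180.0, 0.6, -172.4]
wrist_force: [-0.7, 0.1, -5.6]
opening: 0.0386
```

```bash
python3 -m pendant '[[[0.4,0.4,1.5,0,0.01,0,35],[0,0,1.2,0,0,0,35],[0,0,0.5,0,0,0,35],[0,0,0,0,0,0,35]]]'
```

```text
time: 21.35
ee_pos: [0.49, 0.3193, 0.0228]
tcp_rot: [-179.8, -0.3, -172.7]
wrist_force: [0.2, -0.8, -5.5]
opening: 0.0387
```

```bash
python3 -m pendant '[[[0,0.5,0.3,-0.003,-0.005,0,35],[0,0,0.1,0,0,0,35],[0,0,0.1,0,0,0,35]]]'
```

```text
time: 21.6
ee_pos: [0.4911, 0.3253, 0.0204]
tcp_rot: [179.9, 0.2, -172.8]
wrist_force: [-0.0, -0.2, -4.8]
opening: 0.039
```

```bash
python3 -m pendant '[[[0,0,0.2,0,0,0,35],[0,0,0.2,0,0,0,35]]]';  python3 -m pendant '[[[0,0,0.1,0,0,0,35]]]'
```

```text
time: 21.77
ee_pos: [0.4921, 0.3263, 0.0181]
tcp_rot: [179.8, 0.4, -172.7]
wrist_force: [-0.2, 0.3, -4.8]
opening: 0.0389
time: 21.85
ee_pos: [0.4923, 0.3265, 0.0174]
tcp_rot: [179.8, 0.4, -172.7]
wrist_force: [-0.5, 0.0, -5.4]
opening: 0.0386
```

```bash
python3 -m pendant '[[[0,0,0.15,0,0,0,35],[0,0,0.1,0,0,0,35]]]'
```

```text
time: 22.02
ee_pos: [0.4926, 0.3266, 0.0169]
tcp_rot: [179.7, 0.5, -172.7]
wrist_force: [-4.0, -2.5, 5.8]
opening: 0.0386
```

Contact. I'll open to 70%, rise, and look.

```bash
python3 -m pendant '[[[0,0,0,0,0,0,70],[0,0,0,0,0,0,70],[0,0,0,0,0,0,70],[0,0,-2,0,0,0,70],[0,0,-4,0,0,0,70]]]';python3 -m pendant '[[[0,0,-4,0,0,0,70],[0,0,-4,0,0,0,70],[0,0,-4,0,0,0,70],[0,-4,-3,0,0,0,100],[0,-4,0,0,0,0,100]]]';python3 -m pendant '[[[0,-4,0,0,0,0,100],[0,-4,0,0,0,0,100],[0,-4,0,0,0,0,100],[0,-4,0,0,0,0.12,100],[0,0,0,0,0,0.12,100]]]'
python3 - <<'E'
from h import *
im=snap("side","s6");t=snap("top","t6")
for c,z in(("top",.005),("side",.005)):
    for n in("screwdriver","tray"):
        m=bot.mark_of(c,n)
        if m: print(c,n,m[0]["confidence"],at(c,[m[0]["uv"]],z if n[0]=="s" else 0).round(4))
cv2.imwrite("pics/t6c.png",cv2.resize(t[170:330,130:330,::-1],(750,600),interpolation=cv2.INTER_CUBIC))
E
```

```text
time: 22.43
ee_pos: [0.4902, 0.3251, 0.0725]
tcp_rot: [179.9, 0.1, -172.7]
wrist_force: [0.1, 0.2, 0.1]
opening: 0.0602
time: 22.85
ee_pos: [0.4994, 0.2568, 0.2295]
tcp_rot: [179.7, 0.6, -172.3]
wrist_force: [1.2, -0.2, 1.3]
opening: 0.0814
time: 23.27
ee_pos: [0.5236, 0.0886, 0.2345]
tcp_rot: [179.3, 1.2, 173.7]
wrist_force: [-0.7, 0.0, -0.2]
opening: 0.0857
side screwdriver 0.75 [[0.4865 0.3241]]
side tray 0.56 [[0.4889 0.3299]]
```

View pics/t6c.png

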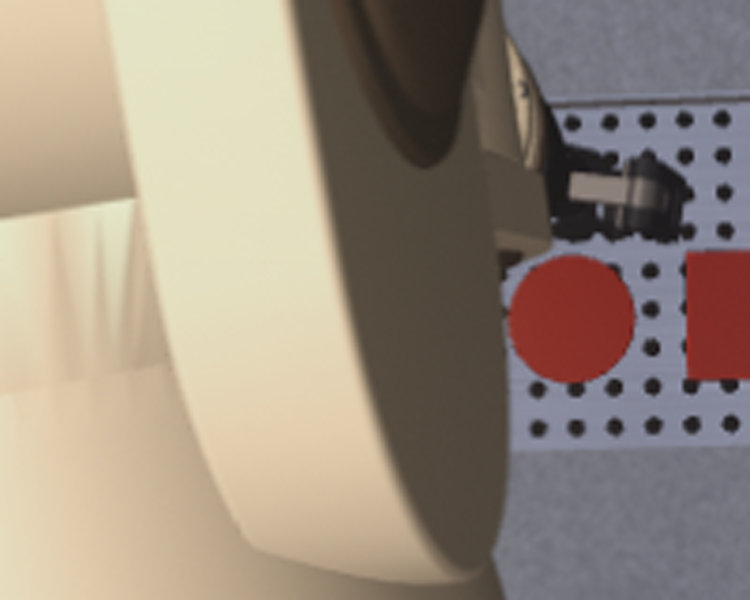

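The arm hides the tray from above, but the side-camera marks put the screwdriver within about 6 mm of the tray middle. I'll go to the mat and re-check on the way.

```bash
python3 -m pendant '[[[0,0,0,0.012,0.02,-0.11,100],[-0.2,-3.9,0,0,0,0,100],[-0.2,-3.9,0,0,0,0,100],[-0.2,-3.9,0,0,0,0,100],[-0.2,-3.9,0,0,0,0,100]]]';python3 -m pendant '[[[-0.2,-3.9,0,0,0,0,100],[-0.2,-3.9,0,0,0,0,100],[-0.2,-3.9,0,0,0,0,100],[0,0,0,0,0,0,100]]]'
python3 - <<'E'
from h import *
im=snap("side","s7");t=snap("top","t7")
for c in("top","side"):
    for n,z in(("screwdriver",.005),("tray",0),("spray_can",.003),("battery",.003)):
        m=bot.mark_of(c,n)
        if m: print(c,n,m[0]["confidence"],at(c,[m[0]["uv"]],z).round(4))
cv2.imwrite("pics/t7c.png",cv2.resize(t[180:330,130:530,::-1],(800,300),interpolation=cv2.INTER_CUBIC))
o=bot.get_obs();print(o["ee_pos"],o["tcp_rot"])
t=cv2.imread("pics/t3.png");cv2.imwrite("pics/m3.png",cv2.resize(t[190:330,420:520],(500,700),interpolation=cv2.INTER_CUBIC)[:600])
E
```

```text
time: 23.98
ee_pos: [0.5365, -0.0512, 0.2329]
tcp_rot: [179.9, -0.0, -176.7]
wrist_force: [0.6, 1.2, -0.6]
opening: 0.0856
time: 24.32
ee_pos: [0.5515, -0.1727, 0.2315]
tcp_rot: [180.0, -0.1, -175.8]
wrist_force: [0.3, 0.4, 1.0]
opening: 0.0854
top screwdriver 0.79 [[0.4876 0.3306]]
top tray 0.77 [[0.4877 0.3258]]
top spray_can 0.85 [[ 0.551  -0.3117]]
top battery 0.76 [[ 0.4365 -0.3026]]
side screwdriver 0.69 [[0.4902 0.3267]]
side tray 0.56 [[0.4886 0.3269]]
side spray_can 0.93 [[ 0.5528 -0.3285]]
side battery 0.96 [[ 0.4288 -0.313 ]]
[ 0.55100975 -0.16748928  0.23288553] [ 1.79899366e+02  9.67326283e-03 -1.75675217e+02]
```

View pics/t7c.png

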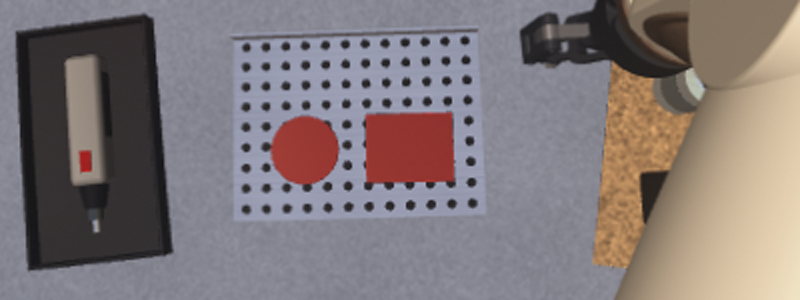

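View pics/m3.png

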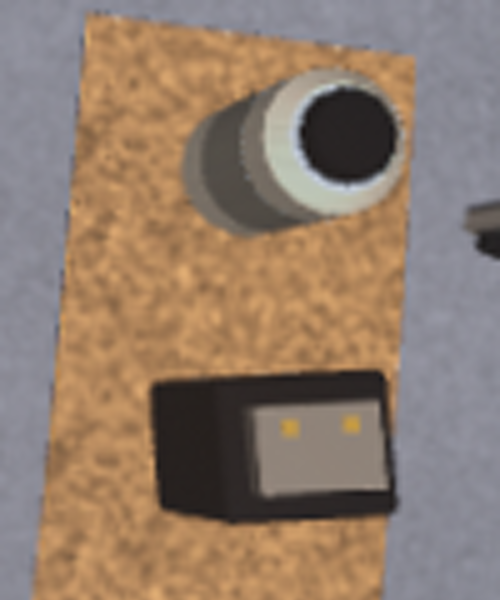

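Screwdriver lies centred and along the tray (crop 66–110 by 57–232; marks within 5 mm of the tray middle). Can and battery stand on the mat. Working out their positions from the earlier clear picture.

Run:
```python
from h import *
A=lambda p,z: at("top",np.array(p,float)/5+[420,190],z)
print("can",A([(349,134)],.127))
p=A([(250,405),(381,400),(388,487),(260,497)],.107);print(p.mean(0),np.linalg.norm(p[0]-p[1]),np.linalg.norm(p[0]-p[3]))
p=A([(230,378),(384,372),(397,510),(235,522)],.093);print(p.mean(0),np.linalg.norm(p[0]-p[1]),np.linalg.norm(p[0]-p[3]))
```

```text
can [[ 0.54749358 -0.3117498 ]]
[ 0.43082802 -0.30087387] 0.051124764949621544 0.034338289373364396
[ 0.43118648 -0.30312837] 0.061315228711939916 0.054579895044259835
```

```bash
python3 -m pendant '[[[0.4,-3.7,0,0,0,0,100],[0.4,-3.8,0,0,0,0,100],[0.4,-3.5,0,0,0,0,100],[0.3,-2.3,0,0,0,0,100],[0,0,1,0,0,0,100]]]'
```

```text
time: 25.23
ee_pos: [0.5479, -0.3022, 0.2254]
tcp_rot: [-180.0, 0.3, -175.1]
wrist_force: [0.1, 0.4, 1.0]
opening: 0.0857
```

```bash
python3 -m pendant '[[[0.1,-0.9,2.5,0,0.005,0,100],[0,0,3.5,0,0,0,100],[0,0,3.5,0,0,0,100],[0,0,2.5,0,0,0,100],[0,0,0.5,0,0,0,100]]]'
```

```text
time: 25.65
ee_pos: [0.5484, -0.3114, 0.0959]
tcp_rot: [-179.9, 0.2, -175.1]
wrist_force: [-0.3, 0.0, -1.0]
opening: 0.0851
```

```bash
python3 -m pendant '[[[0.1,-0.2,1.5,0,0.003,0,100],[0,0,1.2,0,0,0,100],[0,0,0.2,0,0,0,30],[0,0,0,0,0,0,30],[0,0,0,0,0,0,30]]]' 50;python3 -m pendant '[[[0,0,0,0,0,0,30],[0,0,0,0,0,0,30],[0,0,0,0,0,0,30],[0,0,-1,0,0,0,30],[0,0,-2,0,0,0,30]]]'
```

```text
time: 26.07
ee_pos: [0.5482, -0.3108, 0.0672]
tcp_rot: [-179.9, -0.0, -175.0]
wrist_force: [-0.6, -0.2, -2.3]
opening: 0.0565
time: 26.48
ee_pos: [0.5475, -0.3098, 0.0973]
tcp_rot: [180.0, -0.1, -175.0]
wrist_force: [-0.1, -0.3, -3.0]
opening: 0.0569
```

```bash
python3 -m pendant '[[[0,0,-3,0,0,0,30],[0,0,-3.5,0,0,0,30],[0,1.5,-3,0,0,0,30],[0.3,3,-0.5,0,0,0,30],[0.3,3.5,0,0,0,0,30]]]';python3 -m pendant '[[[0.3,3.5,0,0,0,0,30],[0.3,3.5,0,0,0,0,30],[0.3,3.5,0,0,0,0,30],[0.3,3.5,0,0,0,0,30],[0.3,3.5,0,0,0,0,30]]]';python3 -m pendant '[[[0.3,3.5,0,0,0,0,30],[0.3,3.5,0,0,0,0,30],[0.3,3.5,0,0,0,0,30],[0.1,1.5,0,0,0,0,30],[0,0,0,0,0,0,30]]]'
```

```text
time: 26.9
ee_pos: [0.5346, -0.2338, 0.208]
tcp_rot: [-179.8, 0.1, -175.3]
wrist_force: [0.7, -0.2, -3.1]
opening: 0.0567
time: 27.32
ee_pos: [0.5039, -0.0549, 0.2151]
tcp_rot: [-179.7, 0.6, -175.6]
wrist_force: [1.2, 0.8, -2.2]
opening: 0.0565
time: 27.73
ee_pos: [0.481, 0.0745, 0.2208]
tcp_rot: [-179.8, 1.0, -175.3]
wrist_force: [0.1, -0.4, -3.2]
opening: 0.0564
```

```bash
python3 -m pendant '[[[-0.2,2,1,0,0.017,0,30],[0,0,3,0,0,0,30],[0,0,3.5,0,0,0,30],[0,0,3,0,0,0,30],[0,0,1.3,0,0,0,30]]]'
```

```text
time: 28.15
ee_pos: [0.4854, 0.0959, 0.1086]
tcp_rot: [-179.8, 0.9, -175.1]
wrist_force: [0.1, -0.6, -2.7]
opening: 0.0565
```

```bash
python3 -m pendant '[[[0,0,0,0,0,0,30]]]'
python3 - <<'E'
from h import *
im=snap("side","s8")
o=bot.get_obs();e=o["ee_pos"];print(e,o["tcp_rot"])
cv2.imwrite("pics/s8c.png",cv2.resize(im[140:260,300:430,::-1],(650,600),interpolation=cv2.INTER_CUBIC))
# check: predicted base-centre of can in picture & pad centre
b=e[2]-.064
print(proj("side",[[e[0],e[1],b],[.482,.0945,.007]]).round(1))
E
```

```text
time: 28.23
ee_pos: [0.4842, 0.0951, 0.1063]
tcp_rot: [-179.8, 0.7, -175.2]
wrist_force: [-0.5, 0.7, -2.9]
opening: 0.0566
[0.48444298 0.09512693 0.10755027] [-179.80328528    0.72287163 -175.17425659]
[[364.2 214.3]
 [364.5 226.7]]
```

View pics/s8c.png

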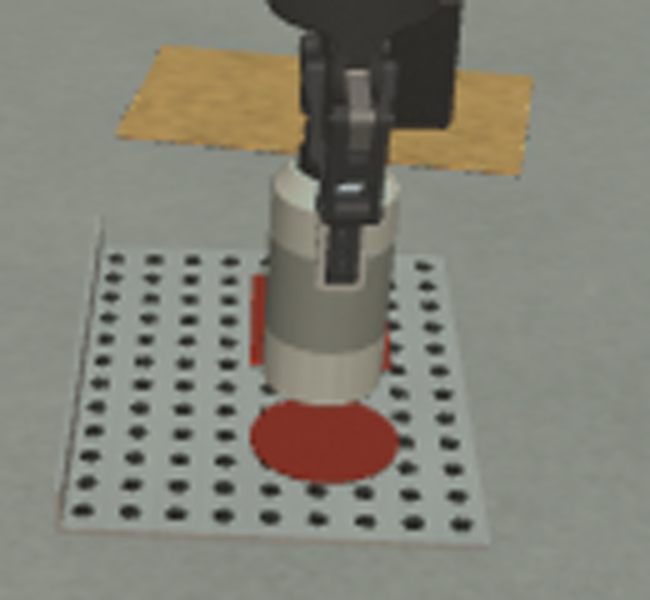

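The can (base centre at crop 324,375) lines up with the pad centre (324,440). Lowering it.

```bash
python3 -m pendant '[[[0.1,0,1.5,-0.003,0.012,0,30],[0,0,1,0,0,0,30],[0,0,0.5,0,0,0,30]]]'
```

```text
time: 28.53
ee_pos: [0.4863, 0.0945, 0.0805]
tcp_rot: [180.0, 0.4, -175.2]
wrist_force: [0.2, 0.5, -3.7]
opening: 0.0569
```

```bash
python3 -m pendant '[[[0.3,0,0.5,0,0.007,0,30],[0,0,0.3,0,0,0,30]]]';python3 -m pendant '[[[0,0,0.2,0,0,0,30]]]'
```

```text
time: 28.7
ee_pos: [0.4834, 0.094, 0.0719]
tcp_rot: [180.0, -0.1, -175.3]
wrist_force: [-0.0, -0.6, -3.6]
opening: 0.0562
time: 28.78
ee_pos: [0.4839, 0.0939, 0.0706]
tcp_rot: [180.0, 0.0, -175.3]
wrist_force: [-3.9, -3.8, 20.3]
opening: 0.0568
```

```bash
python3 -m pendant '[[[0,0,0,0,0,0,100],[0,0,0,0,0,0,100],[0,0,0,0,0,0,100],[0,0,-2,0,0,0,100],[0,0,-4,0,0,0,100]]]';python3 -m pendant '[[[0,0,-4,0,0,0,100],[0,0,-4,0,0,0,100],[0,0,-3,0,0,0.047,100],[0.7,-3.7,0,0,0,0,100],[0.7,-3.7,0,0,0,0,100]]]';python3 -m pendant '[[[0.7,-3.7,0,0,0,0,100],[0.7,-3.7,0,0,0,0,100],[0.7,-3.7,0,0,0,0,100],[0.7,-3.7,0,0,0,0,100],[0.7,-3.7,0,0,0,0,100]]]';python3 -m pendant '[[[0.7,-3.7,0,0,0,0,100],[0.7,-3.7,0,0,0,0,100],[0.5,-2.5,0,0,0,0,100],[0,0,0,0,0,0,100]]]'
```

```text
time: 29.2
ee_pos: [0.4817, 0.0936, 0.127]
tcp_rot: [-180.0, -0.4, -175.3]
wrist_force: [0.8, -0.3, 0.1]
opening: 0.0856
time: 29.62
ee_pos: [0.4725, 0.0226, 0.2503]
tcp_rot: [179.9, 0.2, -177.6]
wrist_force: [-0.0, -0.8, -0.5]
opening: 0.0855
time: 30.03
ee_pos: [0.4447, -0.1701, 0.2547]
tcp_rot: [-180.0, 0.8, -177.3]
wrist_force: [1.3, 0.4, -0.3]
opening: 0.0853
time: 30.37
ee_pos: [0.4274, -0.2804, 0.2559]
tcp_rot: [-179.8, 1.0, -177.6]
wrist_force: [0.9, 0.4, 1.0]
opening: 0.0853
```

```bash
python3 -m pendant '[[[-0.1,-1.9,2,0.003,0.017,0.007,100],[0,0,3,0,0,0,100],[0,0,3.5,0,0,0,100],[0,0,3,0,0,0,100],[0,0,1,0,0,0,100]]]'
```

```text
time: 30.78
ee_pos: [0.4315, -0.304, 0.1318]
tcp_rot: [-179.3, 0.5, -178.3]
wrist_force: [-0.5, 1.2, 0.0]
opening: 0.085
```

```bash
python3 -m pendant '[[[0.2,0.4,1,-0.012,0.009,0,100],[0,0,2.5,0,0,0,100],[0,0,1.5,0,0,0,100],[0,0,0.5,0,0,0,100]]]'
```

```text
time: 31.12
ee_pos: [0.4302, -0.2983, 0.077]
tcp_rot: [180.0, -0.0, -178.2]
wrist_force: [0.3, 0.4, 0.3]
opening: 0.0854
```

```bash
python3 -m pendant '[[[0.1,-0.1,1.2,0,0.003,0,100],[0,0,0.8,0,0,0,100],[0,0,0.3,0,0,0,40],[0,0,0.1,0,0,0,40],[0,0,0,0,0,0,40]]]' 60;python3 -m pendant '[[[0,0,0,0,0,0,40],[0,0,0,0,0,0,40],[0,0,-1,0,0,0,40],[0,0,-2,0,0,0,40],[0,0,-3,0,0,0,40]]]'
```

```text
time: 31.53
ee_pos: [0.431, -0.2996, 0.0552]
tcp_rot: [-179.9, -0.1, -178.1]
wrist_force: [0.8, 0.3, -2.4]
opening: 0.0692
time: 31.95
ee_pos: [0.4284, -0.2977, 0.1122]
tcp_rot: [179.7, -0.5, -178.1]
wrist_force: [1.2, -0.7, -2.9]
opening: 0.0695
```

```bash
python3 -m pendant '[[[0,0,-3.5,0.005,-0.008,0,40],[0,0,-3.5,0,0,0,40],[-0.4,2,-1,0,0,0,40],[-0.9,3.5,0,0,0,0,40],[-0.9,3.5,0,0,0,0,40]]]';python3 -m pendant '[[[-0.9,3.5,0,0,0,0,40],[-0.9,3.5,0,0,0,0,40],[-0.9,3.5,0,0,0,0,40],[-0.9,3.5,0,0,0,0,40],[-0.7,2.5,0,0,0,0,40]]]';python3 -m pendant '[[[0,0,0,0,0,0,40]]]'
```

```text
time: 32.37
ee_pos: [0.4481, -0.2102, 0.206]
tcp_rot: [-179.6, 0.4, -178.6]
wrist_force: [1.1, -0.7, -2.9]
opening: 0.069
time: 32.78
ee_pos: [0.4877, -0.0362, 0.2119]
tcp_rot: [-179.6, 0.8, -178.7]
wrist_force: [1.3, -1.1, -3.8]
opening: 0.0689
time: 32.87
ee_pos: [0.4883, -0.0323, 0.2127]
tcp_rot: [-179.6, 0.9, -178.5]
wrist_force: [0.0, 0.6, -3.9]
opening: 0.0693
```

```bash
python3 -m pendant '[[[0,1.2,1,-0.007,0.015,0,40],[0,0,3,0,0,0,40],[0,0,3.5,0,0,0,40],[0,0,3,0,0,0,40],[0,0,0.5,0,0,0,40]]]';python3 -m pendant '[[[0,0,0,0,0,0,40]]]'
python3 - <<'E'
from h import *
im=snap("side","s9");t=snap("top","t9")
o=bot.get_obs();e=o["ee_pos"];print(e,o["tcp_rot"])
cv2.imwrite("pics/s9c.png",cv2.resize(np.hstack([im[130:250,300:420],t[180:300,250:390]])[...,::-1],(780,360),interpolation=cv2.INTER_CUBIC))
E
```

```text
time: 33.28
ee_pos: [0.4906, -0.0177, 0.1064]
tcp_rot: [-180.0, 0.6, -178.2]
wrist_force: [-0.2, 0.3, -3.1]
opening: 0.069
time: 33.37
ee_pos: [0.4899, -0.0179, 0.106]
tcp_rot: [-180.0, 0.5, -178.2]
wrist_force: [0.1, -0.4, -1.9]
opening: 0.0692
[ 0.49071453 -0.01791434  0.10762899] [-179.985448      0.5784822  -178.22702883]
```

View pics/s9c.png

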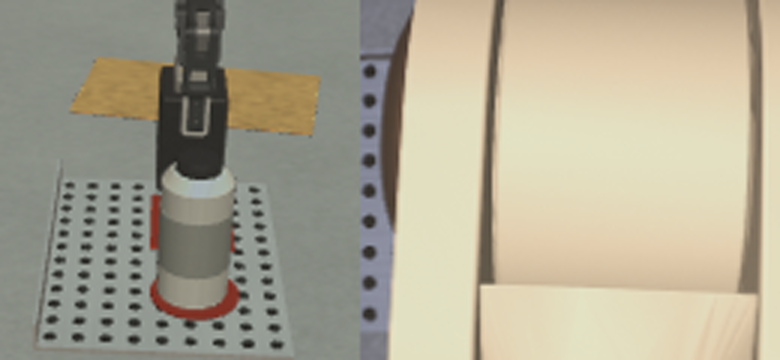

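Run:
```python
from h import *
e=np.array([.4905,-.0179,.1065]); base=e[2]-.052
# near face (y=e.y+.035) at z=base+.06 ; measured edges u=300+157/3.. row~130+120/3
for zz in(.03,.06,.085):
    print(zz,proj("side",[[e[0]+s*.028-d,e[1]+.035,base+zz] for d in(0,.005) for s in(1,-1)]).round(1).tolist())
im=cv2.imread("pics/s9.png")
for r in(160,164,168,172,176): print(r,im[r,345:385].max(1).tolist())
```

```text
0.03 [[351.8, 183.7], [373.9, 184.6], [353.7, 183.8], [375.9, 184.7]]
0.06 [[352.2, 173.2], [374.7, 174.0], [354.2, 173.2], [376.7, 174.1]]
0.085 [[352.5, 164.1], [375.4, 164.9], [354.6, 164.2], [377.4, 165.0]]
160 [165, 164, 162, 161, 164, 168, 169, 164, 55, 47, 50, 50, 53, 71, 91, 69, 53, 55, 54, 58, 59, 59, 59, 59, 57, 54, 52, 51, 49, 50, 73, 167, 166, 168, 169, 167, 164, 167, 168, 169]
164 [162, 163, 163, 162, 162, 162, 159, 147, 41, 45, 45, 47, 46, 46, 45, 67, 142, 117, 56, 56, 68, 54, 57, 85, 140, 60, 51, 50, 50, 51, 58, 129, 164, 163, 164, 167, 170, 167, 162, 158]
168 [161, 161, 162, 164, 166, 168, 164, 127, 43, 44, 45, 45, 46, 46, 48, 79, 140, 95, 55, 55, 59, 54, 64, 121, 116, 46, 45, 45, 46, 46, 73, 171, 173, 171, 168, 167, 163, 160, 158, 164]
172 [141, 142, 140, 139, 139, 139, 135, 81, 43, 44, 46, 45, 45, 46, 51, 96, 139, 69, 51, 53, 52, 51, 65, 135, 90, 46, 45, 47, 46, 48, 74, 138, 145, 149, 150, 164, 165, 161, 158, 149]
176 [139, 139, 140, 141, 141, 142, 137, 63, 44, 45, 46, 45, 45, 45, 46, 45, 47, 47, 47, 48, 48, 48, 49, 45, 45, 45, 46, 45, 46, 53, 111, 141, 142, 142, 142, 141, 141, 139, 139, 140]
```

The can stands centred on its pad (crop 195,295). The side-view edges (352.3 and 375.2) put the battery centre at the TCP x (0.4905), so it needs to go 5 mm towards the robot.

```bash
python3 -m pendant '[[[0.5,0,1.2,0,0.01,0,40],[0,0,1.2,0,0,0,40],[0,0,0.6,0,0,0,40],[0,0,0.2,0,0,0,40]]]'
```

```text
time: 33.8
ee_pos: [0.4885, -0.0188, 0.079]
tcp_rot: [-179.9, 0.4, -178.3]
wrist_force: [-0.4, -0.8, -2.8]
opening: 0.0691
```

```bash
python3 -m pendant '[[[0.4,0,0.8,0,0.007,0,40],[0,0,0.4,0,0,0,40],[0,0,0.2,0,0,0,40]]]'
```

```text
time: 34.05
ee_pos: [0.4844, -0.0191, 0.0638]
tcp_rot: [-179.9, 0.0, -178.3]
wrist_force: [-0.2, -0.4, -3.1]
opening: 0.0695
```

```bash
python3 -m pendant '[[[0,0,0.3,0,0,0,40]]]';python3 -m pendant '[[[0,0,0.2,0,0,0,40]]]'
```

```text
time: 34.13
ee_pos: [0.4844, -0.0191, 0.0606]
tcp_rot: [-179.9, 0.0, -178.3]
wrist_force: [-0.4, 0.5, -3.8]
opening: 0.0691
time: 34.22
ee_pos: [0.4845, -0.0191, 0.0587]
tcp_rot: [-179.9, 0.0, -178.3]
wrist_force: [-10.3, 0.8, 25.9]
opening: 0.0695
```

```bash
python3 -m pendant '[[[0,0,0,0,0,0,100],[0,0,0,0,0,0,100],[0,0,0,0,0,0,100],[0,0,-2,0,0,0,100],[0,0,-4,0,0,0,100]]]';python3 -m pendant '[[[0,0,-4,0,0,0,100],[0,0,-4,0,0,0,100],[0,0,-3,0,0,0,100],[1.5,-3.5,0,0,0,0,100],[1.5,-3.5,0,0,0,0,100]]]';python3 -m pendant '[[[1.5,-3.5,0,0,0,0,100],[1.5,-3.5,0,0,0,0,100],[1.5,-3.5,0,0,0,0,100],[1.5,-3.5,0,0,0,0,100],[0,-3.5,0,0,0,0,100]]]'
python3 -m pendant '[[[0,-3.5,0,0,0,0,100],[0,-3.5,0,0,0,0,100],[0,-3.5,0,0,0,0,100],[0,-3,0,0,0,0,100],[0,0,0,0,0,0,100]]]'
python3 - <<'E'
from h import *
im=snap("side","s10");t=snap("top","t10")
for c in("top","side"):
    for n,z in(("screwdriver",.005),("tray",0),("spray_can",.007),("battery",.007)):
        m=bot.mark_of(c,n)
        if m: print(c,n,m[0]["confidence"],at(c,[m[0]["uv"]],z).round(4))
a=cv2.resize(t[90:330,130:430],(750,600),interpolation=cv2.INTER_CUBIC)
cv2.imwrite("pics/t10c.png",a[...,::-1])
E
```

```text
time: 34.63
ee_pos: [0.4819, -0.0188, 0.1144]
tcp_rot: [-180.0, -0.4, -178.3]
wrist_force: [0.1, 0.3, 0.1]
opening: 0.0853
time: 35.05
ee_pos: [0.4574, -0.0868, 0.2378]
tcp_rot: [-179.9, 0.2, -177.8]
wrist_force: [0.4, -0.1, -1.5]
opening: 0.0855
time: 35.47
ee_pos: [0.4011, -0.2705, 0.2433]
tcp_rot: [-179.7, 0.7, -177.5]
wrist_force: [1.0, 1.0, 0.2]
opening: 0.0853
time: 35.88
ee_pos: [0.4041, -0.4183, 0.2454]
tcp_rot: [-179.4, 1.0, -177.8]
wrist_force: [0.7, -1.3, 0.3]
opening: 0.0855
top screwdriver 0.71 [[0.485  0.3325]]
top tray 0.74 [[0.4872 0.3294]]
top spray_can 0.65 [[0.484  0.0928]]
top battery 0.65 [[ 0.4869 -0.02  ]]
side screwdriver 0.92 [[0.486  0.3363]]
side tray 0.94 [[0.496  0.3312]]
side spray_can 0.75 [[0.4877 0.0891]]
```

View pics/t10c.png

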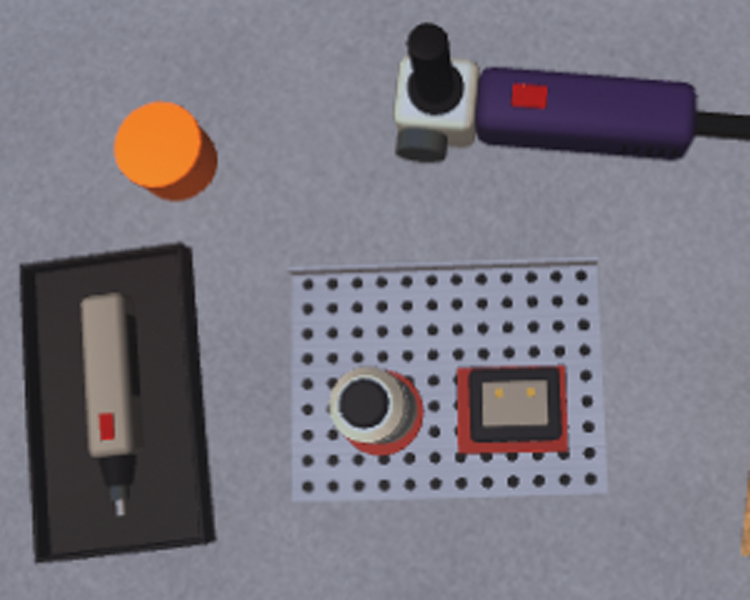

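Run:
```python
from h import *
A=lambda p,z: at("top",np.array(p,float)/2.5+[130,90],z)
s=A([(82,296),(128,292),(134,452),(90,458)],.041);d=(s[2]+s[3]-s[0]-s[1]);d/=np.linalg.norm(d)
print("screw",s.mean(0)+.025*d,np.degrees(np.arctan2(*d[::-1]))-180,np.linalg.norm(s[0]-s[3]))
t=A([(21,265),(189,245),(215,541),(36,561)],.028);print("tray",t.mean(0))
print("can",A([(365,403)],.131))
b=A([(481,380),(547,378),(549,424),(482,428)],.111);print("bat",b.mean(0))
```

```text
screw [0.48613738 0.3200795 ] -353.54797495476294 0.138442481374926
tray [0.48940308 0.32242925]
can [[0.48406544 0.08932094]]
bat [ 0.485668   -0.02088768]
```

All are within tolerance, so I'm handing in.

```bash
python3 -c "
from workcell import bot
print(bot.job_done(), bot.get_obs()['time'])"
```

```text
the job is handed in; nothing more can be done
the job is handed in; nothing more can be done
```

The job is done and handed in, with no verdict reported; the last clock reading before hand-in was about 36 s of the 120 s. I stood the battery and then the can on the cork mat and laid the screwdriver in the tray. I then stood the can back on the round pad and the battery back on the rectangular one.

Last checks, from the top picture with the arm clear:

| Thing | Distance from target | Limit | Angle |
|---|---|---|---|
| Screwdriver | about 4 mm from tray middle | 15 mm | about 1.3° off the tray's length |
| Can | about 3–6 mm from round pad centre | 12 mm | upright |
| Battery | about 2–3 mm from rectangular pad centre | 12 mm | upright, looks square (angle not measured) |

- **Bystanders:** the grinder and the tin look unmoved in the pictures; I did not measure them.
- **Disagreements:**
  - The side-camera network marks put the screwdriver about 11 mm from the tray middle and the can about 8 mm from its pad centre. Both are still within limits.
  - The side camera did not find the battery in the last picture, so only the top view confirms it.
  - An early top-view mask for the side mat fell on the shelf plate, and I ignored it.

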